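# Latch the biscuit bin

## Robot

A 6-joint arm with a two-finger parallel gripper is mounted at the origin on the work surface. World frame = base frame: x ahead of the robot, y to its left, z up, the work surface at z = 0. Lengths are in m, angles in rad, forces in N, time in s.
With the tool pointing down it reaches from about 0.25 to 0.85 m from the base axis. Payload 12.5 kg.
Tool frame: the origin (TCP) lies at the centre of the arm's flange, where the gripper is bolted on; the fingertips stand r.tip_extent ahead of it and the grasp point (between the pads) lies 167 mm ahead of it (r.tip_extent is the distance from the TCP to the fingertips, in m); z points along the fingers, y is the direction in which the jaws open and shut (so a half turn about z gives the same grasp; the last joint's range is limited). The gripper opens to 93 mm and grips with 3 to 60 N. Pads are 15 mm wide; open, the fingers measure 128 mm over their backs; the gripper's body (75 mm by 188 mm) begins 65 mm behind the grasp point.
Start: joints at [1.118, 0.351, 1.652, -0, 1.139, -0.085], TCP at [0.198, 0.513, 0.405] pointing down, gripper open.
Joint ranges: [-2.75, 2.75], [-0.79, 2.1], [0.01, 2.65], [-1.57, 4.71], [0.07, 3.14], [-2.87, 2.87]. Speed limits (rad/s): [2.22, 2.22, 2.79, 3.14, 3.14, 3.14].

## Interface

Orientations are given as a unit quaternion [w, x, y, z].
In Python, from plant import readout, get_image, camera_model, r gives the robot as it stands.
- The arm moves only by the shell command python3 -m jog 'ROWS' [FORCE]. ROWS is JSON, a list of rows, each a list of 7 numbers: the turn, a rotation vector about the tool's x, y, z in rad, then the shift along the tool's x, y, z in mm, then the opening, from 0 (shut) to 1 (fully open). A call has 1 to 20 rows; each row is the pose to reach, as a shift and turn from the pose commanded when the call began, along the tool's axes at that moment; what a row does not reach only later rows make up. A row lasts 1/10 s, in which the tool goes at most 50 mm and 8.59 degrees, less where a joint would pass 70% of its speed; a pose out of reach is approached as far as the arm can. A call with a gripper value outside its range is refused whole. The fingers move at their own pace and stop on an object; FORCE is the grip in N (left out, the last holds). Time passes only in rows, so rows that repeat a pose let the fingers close. It gives the time, the measured TCP pose, the force and the opening at its end, in the units of the state.
- readout.state(): the state, without advancing time (a new reading comes with each control period).
- get_image(name): name is "scene" or "top" or "wrist"; returns the picture (400x640x3 uint8, red, green, blue); there is no depth.
- camera_model(name): a dict with "camera_matrix" (3x3 intrinsics, pixels), "D" ([k1, k2, p1, p2, k3] as OpenCV has them; the pictures are not rectified), "origin" and "rotation" of the camera in the world. Camera axes: x right, y down, z forward; pixel columns grow to the right and rows downward; lengths in m; the calibration is good to about 2 mm. A picture is of the moment at which its call begins: read the wrist's pose just before it. camera_model takes no time and is no camera call; for the wrist camera it gives the pose at the moment of the call.
- r.close_job(): hands the job in, once; it reports no verdict.
The state is a dict: "time": time; "qpos": joint angles; "dq": joint speeds; "joint_efforts": joint torques, N m; "eef_pos": TCP position; "ee_rot": TCP orientation; "force": force on the tool from outside, world axes, zero at the start; "moment": the same for the moment, N m; "finger_gap": finger opening in m.
Only numpy, scipy, OpenCV 4.12 (cv2) and the standard library are available. Lean on these libraries where they do the work, as an engineer would, in place of code of your own. Each camera call takes 0.05 s, during which the arm holds its last target. There are 200 camera calls.

## Task

The biscuit bin under the glass shelf has been left unlatched. Swing the latch's wire loop up and over so that its cross-bar drops behind the lip of the lid's keeper, then press the lever right down until it snaps flat and pulls the lid tight, and let go. Leave the other things on the counter where they are.

Things in the scene. Friction and masses are not known exactly. Their poses are not given: they have to be found in the camera images.
- bin: White biscuit bin fixed to the counter, 240 mm wide (y). Origin: on the counter, on its mid-plane. x points from front to back, z up. The flat front leans back 40 deg from vertical, through x = 0, z = 85 mm; outward normal (-0.766, 0, 0.643), uphill (0.643, 0, 0.766). The toggle latch is on the middle of the front (y = 0). A low glass shelf on posts (x = 30, 170, y = +-145 mm) covers x = 2 to 195 mm.
- shelf_edge (a point): Middle of the lower front edge of the wooden price rail along the glass shelf, 235 mm up. The rail is 320 mm long, 12 mm thick, 55 mm high; bread lies on the glass behind it. It overhangs the latch: a gripper held vertical there meets the rail, so lean the tool back towards the front of the bin.
- lever_pivot (a point): The latch lever's pivot, 16 mm off the front face; its axis is along the bin's y. Same axes as the bin.
- lever (a joint): Dark steel latch lever, 30 mm wide. 0 = down, flat along the front pointing downhill; it swings outward and up, starts near 1.9 (leaning about 30 deg outward from upright). Its pivot's friction (0.04 N m) holds it where left. With the loop hooked, pressing it down compresses the lid's seal: up to about 6 N at the pad, easing near 0.3, where it goes over centre and snaps to 0 and stays.
- lever_pad (a point): Middle of the pressing face of the pad (30 mm wide, 16 mm long) near the lever's free end: 44 mm along the lever from the pivot and 10 mm proud of it, on the bin side when the lever is up, on the outside when it is down. The lever ends 8 mm further on. With the lever down it is at (-48, 0, 68) mm in the bin's frame.
- bail (a joint): Angle of the wire loop on its pins, from the lever: 0 when latched, grows as the loop folds towards the lever. Starts near 2.95: the loop leans outward just above the lever, its cross-bar about 22 mm beyond the lever's free end. It swings freely; once inward past upright it falls by its weight against the lid, above the keeper.
- bail_bar (a point): Middle of the loop's cross-bar, a steel rod 8 mm thick, 72 mm long, along the bin's y. Two side wires (5 mm, at y = +-36 mm) run 61 mm from it to the pins on the lever, 16 mm from the pivot, 13 deg from the lever's line towards its underside. With the lever up the bar swings over the keeper's lip with 4 to 5 mm to spare; lowering the lever draws it into the keeper.
- keeper_seat (a point): On the lid's front: where the cross-bar's centre rests in the keeper, an open-topped steel trough 40 mm long (y, between the side wires), 12 mm wide inside, lip 2 mm higher than this point, back wall 30 mm. x points into the bin square to its front, z uphill. Lid shut: at (19, 0, 127) mm in the bin's frame; at the start about 6 mm higher.
- lid (a joint): Wooden lid, hinged along its back edge. 0 = pulled tight; a springy seal holds it near 0.04 (front about 6 mm proud) until it is latched.
- bun: Bystander: round bread roll 72 mm across, 43 mm high, by one side of the bin. Origin at the middle of its underside.
- marker: Bystander: black marker pen about 135 x 18 x 16 mm lying flat, in front of the bin. Origin at the middle of its underside.
- tongs: Bystander: steel serving tongs 200 x 60 x 16 mm lying flat, in front of the bin. Origin at the middle of its underside.
- card_stand: Bystander: small price card 75 x 62 mm standing in a wooden foot, by one side of the bin. Origin at the middle of its underside.
- calculator: Bystander: black desk calculator 150 x 100 x 18 mm, on the right of the counter. Origin at the middle of its underside.
- notepad: Bystander: paper pad 200 x 140 x 12 mm, on the left of the counter. Origin at the middle of its underside.
- handset: Bystander: white telephone handset 160 x 55 x 28 mm, on the left of the counter. Origin at the middle of its underside.
- biscuit_jar: Bystander: jar of biscuits, 90 mm across, 150 mm high, on the right of the counter. Origin at the middle of its underside.

How it is judged:
On the way:
1. the cross-bar is over the keeper, behind its lip, with the lever still up (x of bail_bar in the frame of keeper_seat between -0.006 and 0.01 m and z of bail_bar in the frame of keeper_seat between -0.004 and 0.025 m and value of joint lever above 0.8 rad), for 0.2 s.
At the end, for the whole second after the job is handed in: The lever is flat down (within 0.1 rad), the lid is pulled tight (below 0.012 rad, 2 mm at its front edge), the cross-bar lies in the keeper (within 7 mm of its seat), all at rest, and no bystander has moved more than 30 mm (value of joint lever below 0.1 rad and value of joint lid below 0.012 rad and distance between bail_bar and keeper_seat below 0.007 m and velocity of joint lever below 0.05 rad/s); the robot touches nothing.
It fails at once if one of the bystanders is moved more than 30 mm (distance of any of bun, marker, tongs, card_stand, calculator, notepad, handset, biscuit_jar from where it was at the start of the episode above 0.03 m).
It also fails if it takes over 48 s, if anything falls off the work surface, if the arm or the gripper's body presses on something with over 40 N, if the wrist force passes 120 N, or if a joint passes its speed limit or range.

## Working session

There is one attempt and no reset: what is moved stays moved. The work goes in short steps, Python scripts to look and compute and a shell command to move; the robot and the scene stay as the last step left them, time stands still between calls to the robot, and variables do not carry over. Pictures are saved under pics/ and viewed, about 8 in all and at most 12, crops included, and the job is handed in when it is done.

```bash
mkdir -p pics; ls
python3 - <<'E'
from plant import readout,get_image,camera_model,r
import cv2,numpy as np
for n in ["scene","top"]:
    im=get_image(n); cv2.imwrite(f"pics/{n}0.png",im[:,:,::-1]); m=camera_model(n)
    print(n,m)
s=readout.state();print(s,r.tip_extent)
E
```

```text
pics
scene {'camera_matrix': array([[470.86751893,   0.        , 320.87820125],
       [  0.        , 470.86751893, 198.49331232],
       [  0.        ,   0.        ,   1.        ]]), 'D': array([-0.01690141,  0.        ,  0.        ,  0.        ,  0.        ]), 'origin': array([0.49423233, 0.77836307, 1.36959309]), 'rotation': array([ 0.01286387, -0.068422  ,  0.9569032 , -0.28193833])}
top {'camera_matrix': array([[366.4740101 ,   0.        , 323.29334781],
       [  0.        , 366.4740101 , 198.55395384],
       [  0.        ,   0.        ,   1.        ]]), 'D': array([-0.05908088,  0.        ,  0.        ,  0.        ,  0.        ]), 'origin': array([ 0.44151889, -0.00545117,  1.38994663]), 'rotation': array([-0.04492497,  0.71508323, -0.69604223,  0.04650739])}
{'time': 0.1, 'qpos': array([ 1.11838961e+00,  3.51183932e-01,  1.65236632e+00, -4.38366231e-05,
        1.13913195e+00, -8.45905828e-02]), 'dq': array([ 0.00027703, -0.00072369,  0.00027815,  0.00066016,  0.00059333,
        0.00132885]), 'joint_efforts': array([ 1.66363698e-03, -4.98023057e+01, -2.85694742e+01,  7.00800517e-02,
        2.40091304e-02, -5.99811324e-05]), 'eef_pos': array([0.19768948, 0.51311302, 0.40425193]), 'ee_rot': array([-1.25330120e-04,  1.82864071e-01,  9.83138055e-01, -5.30534221e-04]), 'force': array([-0.42265951, -0.29089164, -0.39069813]), 'moment': array([-0.03033727,  0.06551821,  0.00318293]), 'finger_gap': 0.09292670520599927} 0.1861
```

View pics/scene0.png

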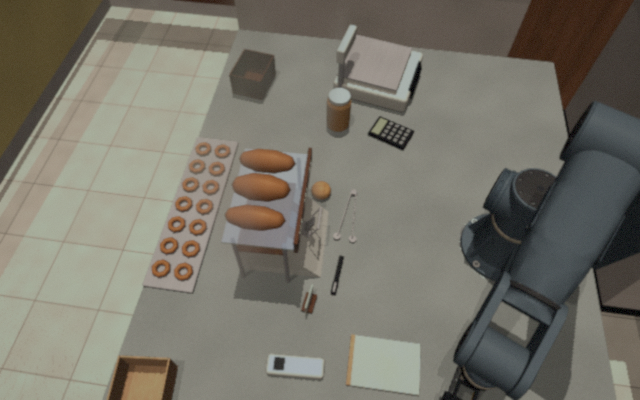

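View pics/top0.png

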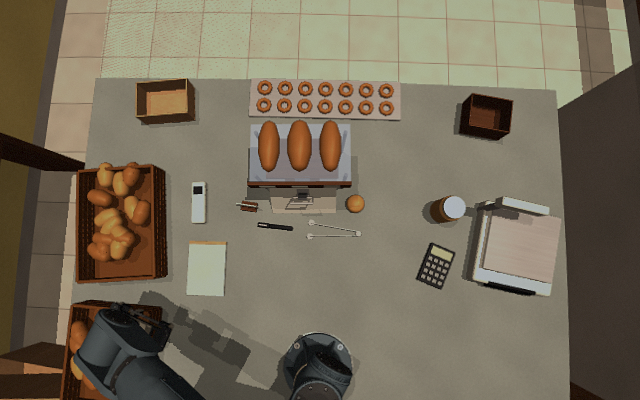

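The bin front is at about (300,203) in top and (315,240) in scene; the top of the picture is +x and its left +y. I'll enlarge both crops.

```bash
cat > h.py <<'E'
import cv2,numpy as np
from scipy.spatial.transform import Rotation as R
from plant import readout,get_image,camera_model,r
def Rq(q): return R.from_quat([q[1],q[2],q[3],q[0]]).as_matrix()
def ray(m,uv):
    p=cv2.undistortPoints(np.array([[uv]],float),m["camera_matrix"],m["D"])[0,0]
    d=Rq(m["rotation"])@np.array([p[0],p[1],1]); return m["origin"],d/np.linalg.norm(d)
def plane(m,uv,z):
    o,d=ray(m,uv); return o+d*(z-o[2])/d[2]
def proj(m,P):
    Rm=Rq(m["rotation"]); c=(np.atleast_2d(P)-m["origin"])@Rm
    return cv2.projectPoints(c,np.zeros(3),np.zeros(3),m["camera_matrix"],m["D"])[0][:,0]
def tri(rs):
    A=sum(np.eye(3)-np.outer(d,d) for o,d in rs); b=sum((np.eye(3)-np.outer(d,d))@o for o,d in rs)
    P=np.linalg.solve(A,b); return P,[np.linalg.norm(np.cross(P-o,d)) for o,d in rs]
E
python3 - <<'E'
from h import *
t=cv2.imread("pics/top0.png")[165:245,225:375]; s=cv2.imread("pics/scene0.png")[140:290,290:370]
cv2.imwrite("pics/ct.png",cv2.resize(t,None,fx=5.3,fy=5.3,interpolation=cv2.INTER_CUBIC))
m=camera_model("top")
for n,uv,z in [("rail L",(248,186),.235),("rail R",(350,186),.235),("front bottomL",(270,212),0),("front bottomR",(338,213),0),("latch",(300,200),.12)]: print(n,plane(m,uv,z))
w=camera_model("wrist");print(w, Rq(w["rotation"])); s=readout.state(); T=Rq(s["ee_rot"]); print(T,T.T@(w["origin"]-s["eef_pos"]), T.T@Rq(w["rotation"]))
E
```

```text
rail L [0.62573599 0.23575415 0.235     ]
rail R [ 0.63457562 -0.09022631  0.235     ]
front bottomL [0.5652427  0.19542153 0.        ]
front bottomR [ 0.5684999  -0.06358401  0.        ]
latch [0.59948336 0.07510948 0.12      ]
{'camera_matrix': array([[290.56143931,   0.        , 318.63944837],
       [  0.        , 290.56143931, 198.43135966],
       [  0.        ,   0.        ,   1.        ]]), 'D': array([-0.03754116,  0.        ,  0.        ,  0.        ,  0.        ]), 'origin': array([0.12158919, 0.54230393, 0.38446428]), 'rotation': array([0.122773  , 0.81528071, 0.55964253, 0.08393089])} [[ 3.59511689e-01  8.91922623e-01  2.74272455e-01]
 [ 9.33140412e-01 -3.43454060e-01 -1.06246321e-01]
 [-5.63509217e-04  2.94131506e-01 -9.55764793e-01]]
[[-9.33121431e-01  3.59561122e-01 -4.40464916e-04]
 [ 3.59561388e-01  9.33120900e-01 -9.97340012e-04]
 [ 5.24023254e-05 -1.08901352e-03 -9.99999406e-01]] [ 0.0815057  -0.0001025   0.01979205] [[ 5.31697534e-05 -9.55749520e-01 -2.94181665e-01]
 [ 9.99999861e-01 -1.03775999e-04  5.17889538e-04]
 [-5.25501674e-04 -2.94181652e-01  9.55749381e-01]]
```

View pics/ct.png

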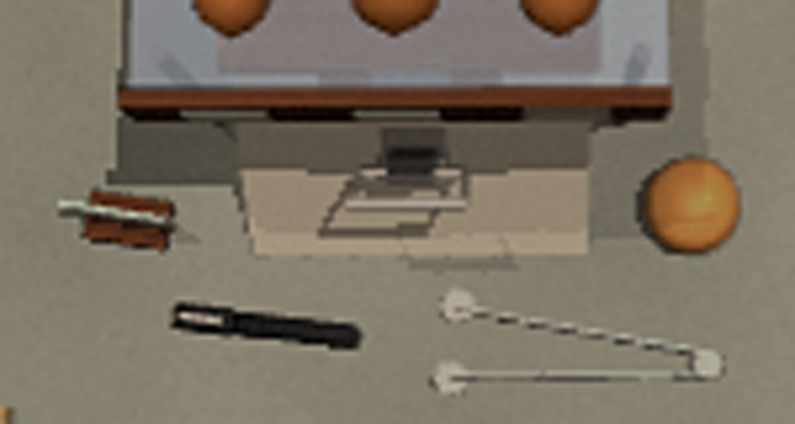

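```bash
cat >> h.py <<'E'
def frame(yaw,el=50):
    e=np.radians(el); B=R.from_euler('z',yaw).as_matrix()
    z=np.array([np.cos(e),0,-np.sin(e)]);y=np.array([0,1.,0]);x=np.cross(y,z)
    return B, B@np.column_stack([x,y,z])
def rel(Tt,pt):
    s=readout.state();T=Rq(s["ee_rot"])
    return R.from_matrix(T.T@Tt).as_rotvec().round(4),(T.T@(pt-s["eef_pos"])*1e3).round(1)
E
python3 - <<'E'
from h import *
B,T=frame(.027); O=np.array([.638,.073,0])
print(rel(T,O+B@np.array([-.25,0,.375])))
E
```

```text
(array([-0.1388, -0.6892, -0.3782]), array([-338.3, -348.5,   29.6]))
```

```bash
python3 -m jog '[[0,0,0,-60,-60,0,0],[-0.139,-0.689,-0.378,-338,-348,30,0],[-0.139,-0.689,-0.378,-338,-348,30,0],[-0.139,-0.689,-0.378,-338,-348,30,0],[-0.139,-0.689,-0.378,-338,-348,30,0],[-0.139,-0.689,-0.378,-338,-348,30,0],[-0.139,-0.689,-0.378,-338,-348,30,0],[-0.139,-0.689,-0.378,-338,-348,30,0],[-0.139,-0.689,-0.378,-338,-348,30,0],[-0.139,-0.689,-0.378,-338,-348,30,0],[-0.139,-0.689,-0.378,-338,-348,30,0],[-0.139,-0.689,-0.378,-338,-348,30,0],[-0.139,-0.689,-0.378,-338,-348,30,0],[-0.139,-0.689,-0.378,-338,-348,30,0],[-0.139,-0.689,-0.378,-338,-348,30,0],[-0.139,-0.689,-0.378,-338,-348,30,0],[-0.139,-0.689,-0.378,-338,-348,30,0]]' 20
python3 - <<'E'
from h import *
import pickle
B,T=frame(.027); O=np.array([.638,.073,0])
print(rel(T,O+B@np.array([-.25,0,.375])))
w=camera_model("wrist"); im=get_image("wrist"); pickle.dump((w,im),open("w1.pkl","wb"))
cv2.imwrite("pics/w1.png",im[:,:,::-1])
E
```

```text
time: 1.8
eef_pos: [0.3878, 0.0674, 0.3748]
ee_rot: [0.342, -0.013, 0.94, 0.005]
force: [-0.4, -0.3, 0.8]
finger_gap: 0.0008
(array([ 0.0015,  0.0004, -0.0001]), array([-0.3, -1.2, -0. ]))
```

View pics/w1.png

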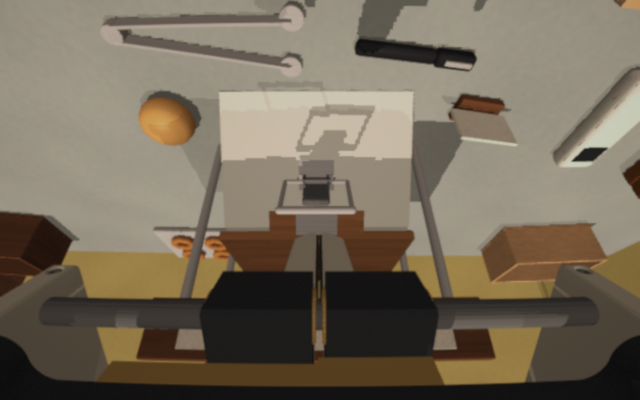

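The latch is seen upside down: loop cross-bar near row 210, columns 277–355, the lever dark at (317,190), bin's lower front edge at row 92 from column 220 to 413. I take a second view 90 mm higher.

```bash
python3 -m jog '[[0,0,0,-29,0,-34,0],[0,0,0,-58,0,-69,0],[0,0,0,-58,0,-69,0],[0,0,0,-58,0,-69,0],[0,0,0,-58,0,-69,0]]'
python3 - <<'E'
from h import *
import pickle
w=camera_model("wrist"); im=get_image("wrist"); pickle.dump((w,im),open("w2.pkl","wb"))
w1,i1=pickle.load(open("w1.pkl","rb"))
O=np.array([.638,.073,0]);B,_=frame(.027)
c=proj(w,O+B@np.array([-.044,0,.15]))[0].astype(int); print(c)
a=i1[145:245,245:385]; b=im[c[1]-45:c[1]+55,c[0]-70:c[0]+70]; print("crop2 origin",c[0]-70,c[1]-45)
k=np.vstack([cv2.resize(q,None,fx=4,fy=3*4/4,interpolation=cv2.INTER_CUBIC) if 0 else cv2.resize(q,(560*5//4,300*4//3*3//4),interpolation=cv2.INTER_CUBIC) for q in(a,b)])
cv2.imwrite("pics/c12.png",k[:,:,::-1]);print(k.shape)
for uv in [(220,92),(413,92)]: print(B.T@(plane(w1,uv,0)-O), plane(w1,uv,0))
E
```

```text
time: 2.35
eef_pos: [0.3878, 0.0669, 0.4637]
ee_rot: [0.341, -0.013, 0.94, 0.005]
force: [-0.3, 0.7, -0.1]
finger_gap: 0.0003
[318 142]
crop2 origin 248 97
(600, 700, 3)
[-0.06976453 -0.12168271  0.        ] [ 0.57154593 -0.05052178  0.        ]
[-0.06968944  0.11949336  0.        ] [0.56511003 0.19056842 0.        ]
```

View pics/c12.png

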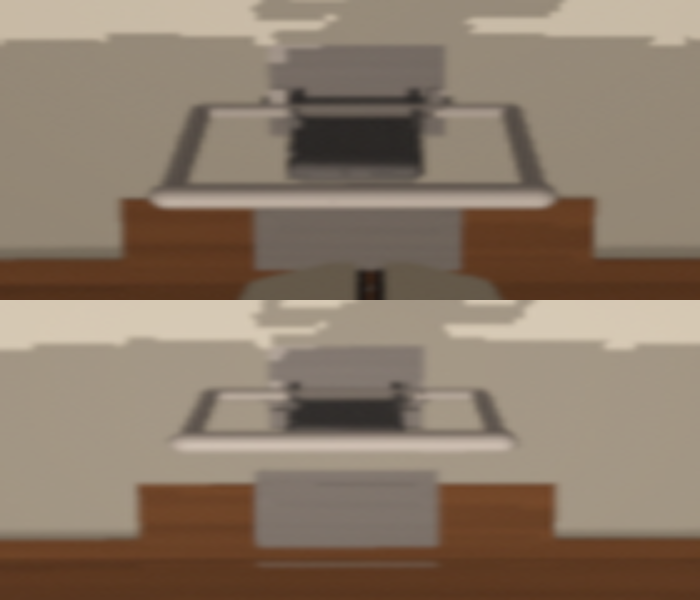

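Run:
```python
from h import *
import pickle
w1,_=pickle.load(open("w1.pkl","rb"));w2,_=pickle.load(open("w2.pkl","rb"))
O=np.array([.6395,.072,0]);B,_=frame(.0267)
for n,a,b in [("barmid",(315.5,211),(316.7,144.8)),("barL",(275.5,211),(282.6,144.8)),("barR",(355.5,211),(350.8,144.8)),("leverend",(316,203.5),(317,141)),("keeper low edge L",(296,214.5),(299,154.5)),("hingeplate",(316,160),(317,112.5))]:
    P,e=tri([ray(w1,a),ray(w2,b)]); print(n,(1e3*B.T@(P-O)).round(1),(np.array(e)*1e3).round(1))
# model
def L(t):
    d=np.array([-.643,-.766]);n=np.array([-.766,.643]);return np.cos(t)*d+np.sin(t)*n,-np.sin(t)*d+np.cos(t)*n
P=np.array([-12.04,95.3])
for t,f in [(1.9,2.95)]:
    l,p=L(t);pin=P+15.6*l-3.6*p;b=-np.cos(f)*l+np.sin(f)*p;print("pad",P+44*l+10*p,"end",P+52*l,"pin",pin,"bar",pin+61*b)
    for q in (pin+61*b,P+52*l,P+44*l+10*p): X=O+B@np.array([q[0],0,q[1]])/1e3 if 0 else O+B@(np.array([q[0],0,q[1]])/1e3); print(proj(w1,X),proj(w2,X))
```

```text
barmid [-54.9  -0.6 162.5] [0.1 0.1]
barL [-55.2 -39.8 162.7] [0.2 0.2]
barR [-54.9  38.7 162.5] [0.1 0.1]
leverend [-47.3  -0.3 149.1] [0.1 0.1]
keeper low edge L [-20.7 -23.  146.9] [0.3 0.3]
hingeplate [-23.5  -0.6  70.6] [0.2 0.2]
pad [-26.22648208 138.1387804 ] end [-38.92351514 139.81775976] pin [-23.18705329 106.7941615 ] bar [-44.20204172 164.06660746]
[[316.29886029 217.70406804]] [[317.13306394 152.11796921]]
[[316.39455451 200.25988348]] [[317.18181843 140.31778082]]
[[316.45898802 205.13088865]] [[317.2215097  146.41354205]]
```

```bash
cat >> h.py <<'E'
O=np.array([.6395,.072,0]);B,T50=frame(.0267)
TE=r.tip_extent
def tip():
    s=readout.state();T=Rq(s["ee_rot"]);return 1e3*B.T@(s["eef_pos"]+T[:,2]*TE-O)
def go(W):
    "shifts in tool axes (mm) to bring tip to bin-frame (x,z) mm"
    s=readout.state();T=Rq(s["ee_rot"]);t=tip();print("tip",t.round(1),"el",np.degrees(np.arcsin(-T[2,2])).round(1),"t",s["time"],"F",s["force"].round(1))
    for x,z in W: print((x,z),(T.T@B@(np.array([x,0,z])-t)).round(1))
E
python3 -c "
from h import *
go([(-85,140),(-60,152),(-50,155),(-5,155)])
print(rel(T50,readout.state()['eef_pos']))"
```

```text
tip [-132.4    1.8  320.8] el 50.1 t 2.4 F [-0.2  0.4 -1.4]
(-85, 140) [ 79.6  -2.  169.1]
(-60, 152) [ 52.7  -2.  175.9]
(-50, 155) [ 43.1  -2.  180. ]
(-5, 155) [  8.6  -2.  208.9]
(array([ 0.001 , -0.002 , -0.0005]), array([0., 0., 0.]))
```

```bash
python3 -m jog '[[0,0,0,20,0,42,0],[0,0,0,40,-2,85,0],[0,0,0,60,-2,127,0],[0,0,0,80,-2,160,0],[0,0,0,80,-2,169,0],[0,0,0,66,-2,172,0],[0,0,0,53,-2,176,0],[0,0,0,53,-2,176,0],[0,0,0,53,-2,176,0]]'
python3 -c "
from h import *
go([(-50,155),(-30,155),(-5,155)])
im=get_image('wrist');cv2.imwrite('pics/w3.png',im[:,:,::-1])"
```

```text
time: 3.3
eef_pos: [0.4646, 0.0699, 0.3058]
ee_rot: [0.334, -0.011, 0.942, 0.003]
force: [-0.5, 0.2, 0.4]
finger_gap: 0.0003
tip [-57.6   1.9 161.3] el 51.0 t 3.3 F [-0.5  0.2  0.4]
(-50, 155) [-2.  -1.9  9.7]
(-30, 155) [-17.5  -1.8  22.3]
(-5, 155) [-36.9  -1.7  38. ]
```

View pics/w3.png

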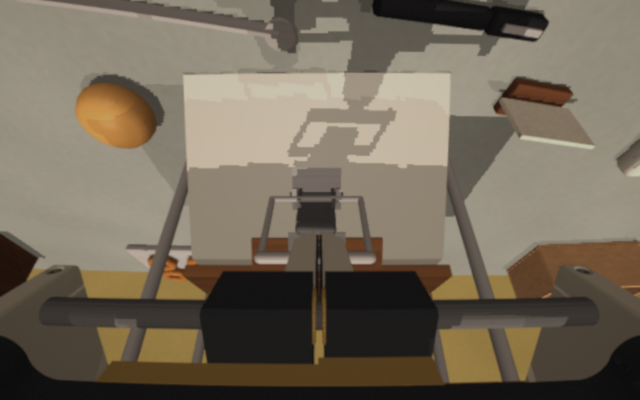

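The fingers stand outside the cross-bar (bar at row 259, columns 255–375, hidden behind the fingers). I check that the arm has settled.

```bash
python3 -m jog '[[0,0,0,0,0,0,0],[0,0,0,0,0,0,0]]'
python3 -c "
from h import *
go([(-50,155),(-30,155),(-5,155)])"
```

```text
time: 3.55
eef_pos: [0.4648, 0.0701, 0.3066]
ee_rot: [0.335, -0.012, 0.942, 0.003]
force: [-0.2, 0.5, 0.0]
finger_gap: 0.0003
tip [-57.2   2.1 162.3] el 50.8 t 3.55 F [-0.2  0.5  0. ]
(-50, 155) [-1.  -2.1 10.2]
(-30, 155) [-16.5  -2.   22.9]
(-5, 155) [-35.9  -1.9  38.7]
```

```bash
python3 -m jog '[[0,0,0,3,-2,8,0],[0,0,0,3,-2,8,0],[0,0,0,-1,-2,10,0],[0,0,0,-8,-2,16,0],[0,0,0,-16,-2,23,0],[0,0,0,-23,-2,28,0],[0,0,0,-30,-2,34,0],[0,0,0,-36,-2,39,0],[0,0,0,-36,-2,39,0],[0,0,0,-36,-2,39,0]]'
python3 -c "
from h import *
go([(-14,150),(-14,140)])
im=get_image('wrist');cv2.imwrite('pics/w4.png',im[:,:,::-1])"
```

```text
time: 4.55
eef_pos: [0.5177, 0.0692, 0.299]
ee_rot: [0.335, -0.012, 0.942, 0.003]
force: [0.4, 0.4, -0.2]
finger_gap: 0.0007
tip [ -4.4  -0.2 154.6] el 50.9 t 4.55 F [ 0.4  0.4 -0.2]
(-14, 150) [10.4  0.2 -2.5]
(-14, 140) [16.7  0.2  5.3]
```

View pics/w4.png

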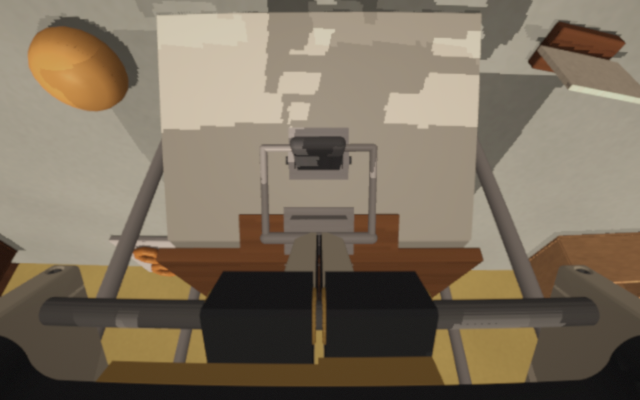

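The bar (row 240, columns 262–376) now lies on the keeper, and the wires run down to the lever at (318,150). I check the lever's angle by projection.

Run:
```python
from h import *
w=camera_model("wrist")
def pj(x,z): return proj(w,O+B@(np.array([x,0,z])/1e3))[0].round(0)
P=np.array([-12.04,95.3]);d=np.array([-.643,-.766]);n=np.array([-.766,.643])
for t in (2.2,1.9,1.6,1.3,1.0,.6,0):
    l=np.cos(t)*d+np.sin(t)*n;p=-np.sin(t)*d+np.cos(t)*n;pin=P+15.6*l-3.6*p
    print(t,"piv",pj(*P),"end",pj(*(P+52*l)),"padin",pj(*(P+36*l+10*p)),"padout",pj(*(P+52*l+10*p)),"pin",pj(*pin))
print("seat",pj(23,132),"seat+12",pj(31,141))
a=cv2.imread("pics/w4.png")[115:255,240:400];cv2.imwrite("pics/c4.png",cv2.resize(a,None,fx=5,fy=4,interpolation=cv2.INTER_CUBIC))
```

```text
2.2 piv [319. 165.] end [319. 216.] padin [319. 209.] padout [319. 228.] pin [319. 174.]
1.9 piv [319. 165.] end [319. 194.] padin [319. 198.] padout [319. 210.] pin [319. 167.]
1.6 piv [319. 165.] end [319. 167.] padin [319. 183.] padout [319. 185.] pin [319. 160.]
1.3 piv [319. 165.] end [319. 138.] padin [319. 164.] padout [319. 156.] pin [319. 153.]
1.0 piv [319. 165.] end [319. 114.] padin [319. 145.] padout [319. 128.] pin [319. 147.]
0.6 piv [319. 165.] end [319.  93.] padin [319. 125.] padout [319. 100.] pin [319. 143.]
0 piv [319. 165.] end [319.  90.] padin [319. 111.] padout [319.  87.] pin [319. 143.]
seat [319. 232.] seat+12 [319. 248.]
```

View pics/c4.png

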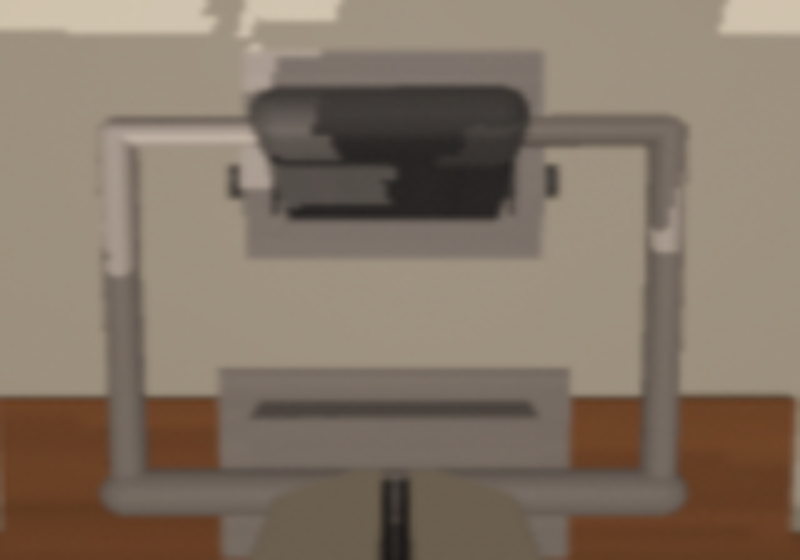

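Run:
```python
from h import *
w=camera_model("wrist")
P=np.array([-12.04,95.3]);d=np.array([-.643,-.766]);n=np.array([-.766,.643])
S=np.array([19,127.])+6*np.array([.5,.87]) ; S=np.array([19.,133]); U=np.array([.643,.766]);I=-n
o,v=ray(w,(319,238)); o=1e3*B.T@(o-O);v=B.T@v
for t in (1.5,1.4,1.3,1.2,1.1):
    l=np.cos(t)*d+np.sin(t)*n;p=-np.sin(t)*d+np.cos(t)*n;pin=P+15.6*l-3.6*p
    o2=o[[0,2]];v2=v[[0,2]];b=2*(o2-pin)@v2;a=v2@v2;c=(o2-pin)@(o2-pin)-61**2
    D=b*b-4*a*c
    if D>0:
        for k in((-b+D**.5)/2/a,(-b-D**.5)/2/a):
            q=o2+k*v2;print(t,q.round(1),"keeper x,z",((q-S)@I).round(1),((q-S)@U).round(1),"pin row",proj(w,O+B@(np.array([pin[0],0,pin[1]])/1e3))[0][1].round())
for x,z,nm in [(-6,2,"lip in"),(-8,2,"lip out"),(6,2,"back at lip h"),(6,30,"back top"),(-8,-6,"front low"),(0,0,'seat')]:
    q=S+x*I+z*U;print(nm,proj(w,O+B@(np.array([q[0],0,q[1]])/1e3))[0].round())
```

```text
1.5 [ 23.2 136.5] keeper x,z 1.0 5.4 pin row 157.0
1.5 [-30.  162.5] keeper x,z -56.5 -9.0 pin row 157.0
1.4 [ 20.6 137.8] keeper x,z -1.8 4.7 pin row 155.0
1.4 [-27.1 161. ] keeper x,z -53.4 -8.2 pin row 155.0
1.3 [ 17.7 139.2] keeper x,z -4.9 3.9 pin row 153.0
1.3 [-23.7 159.4] keeper x,z -49.7 -7.3 pin row 153.0
1.2 [ 14.4 140.8] keeper x,z -8.5 3.0 pin row 151.0
1.2 [-19.5 157.3] keeper x,z -45.1 -6.1 pin row 151.0
1.1 [ 10.2 142.8] keeper x,z -13.1 1.9 pin row 149.0
1.1 [-14.1 154.7] keeper x,z -39.3 -4.7 pin row 149.0
lip in [319. 236.]
lip out [319. 236.]
back at lip h [319. 232.]
back top [319. 268.]
front low [319. 225.]
seat [319. 231.]
```

The lever has moved to about 1.3 rad, and whether the bar is behind the lip is ambiguous from this angle. I back out along the tool axis for a higher view.

```bash
python3 -m jog '[[0,0,0,0,0,-35,0],[0,0,0,0,0,-70,0],[0,0,0,0,0,-100,0],[0,0,0,0,0,-100,0],[0,0,0,0,0,-100,0],[0,0,0,0,0,-100,0]]'
python3 - <<'E'
from h import *
import pickle
go([(-85,140)])
w=camera_model("wrist"); im=get_image("wrist"); pickle.dump((w,im),open("w5.pkl","wb"))
X=proj(w,O+B@np.array([.0,0,.12]))[0].astype(int);print(X)
y,x=X[1]-65,X[0]-70;print("org",x,y)
a=im[y:y+130,x:x+140,::-1];cv2.imwrite("pics/c5.png",cv2.resize(a,None,fx=5,fy=4,interpolation=cv2.INTER_CUBIC))
for nm,q in [("piv",(-12,95.3)),("seat",(19,133)),("lip",(15.3,138.4))]: print(nm,proj(w,O+B@(np.array([q[0],0,q[1]])/1e3))[0].round(1))
E
```

```text
time: 5.2
eef_pos: [0.4549, 0.0679, 0.3757]
ee_rot: [0.335, -0.012, 0.942, 0.003]
force: [0.5, -0.1, -0.5]
finger_gap: 0.0006
tip [-6.730e+01  2.000e-01  2.313e+02] el 50.9 t 5.2 F [ 0.5 -0.1 -0.5]
(-85, 140) [71.3  0.  59.7]
[319 173]
org 249 108
piv [319.2 147.7]
seat [319.2 194.1]
lip [319.2 196.3]
```

View pics/c5.png

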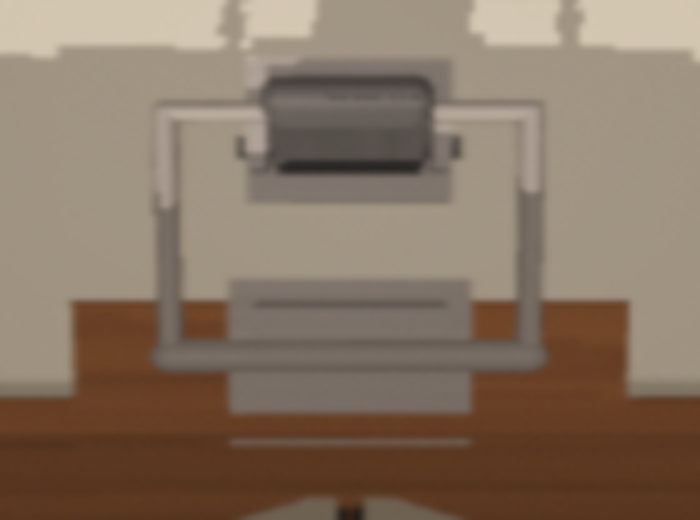

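The keeper spans crop rows 280–410 and the bar lies at rows 340–370, on it or in front of it; depth is not certain. I take a flatter view for a good baseline.

Run:
```python
from h import *
_,T=frame(.0267,27)
print(rel(T,O+B@np.array([-.256,0,.268])))
```

```text
(array([-3.700e-03, -4.177e-01,  1.000e-04]), array([123.3,  -0.8,  38.5]))
```

```bash
python3 -m jog '[[0,0,0,30,0,-10,0],[0,-0.14,0,60,0,0,0],[0,-0.28,0,90,0,20,0],[0,-0.418,0,123,0,38,0],[0,-0.418,0,123,0,38,0],[0,-0.418,0,123,0,38,0],[0,-0.418,0,123,0,38,0],[0,-0.418,0,123,0,38,0]]'
python3 - <<'E'
from h import *
import pickle
go([(-85,140)])
w=camera_model("wrist"); im=get_image("wrist"); pickle.dump((w,im),open("w6.pkl","wb"))
X=proj(w,O+B@np.array([.0,0,.12]))[0].astype(int)
y,x=X[1]-65,X[0]-70;print("org",x,y)
a=im[y:y+130,x:x+140,::-1];cv2.imwrite("pics/c6.png",cv2.resize(a,None,fx=5,fy=4,interpolation=cv2.INTER_CUBIC))
E
```

```text
time: 6.05
eef_pos: [0.4089, 0.0722, 0.3894]
ee_rot: [0.441, -0.002, 0.897, -0.006]
force: [1.2, 5.6, 0.1]
finger_gap: 0.0006
tip [-83.3   0.8 275.7] el 37.7 t 6.05 F [1.2 5.6 0.1]
(-85, 140) [108.5   0.8  81.6]
org 252 53
```

View pics/c6.png

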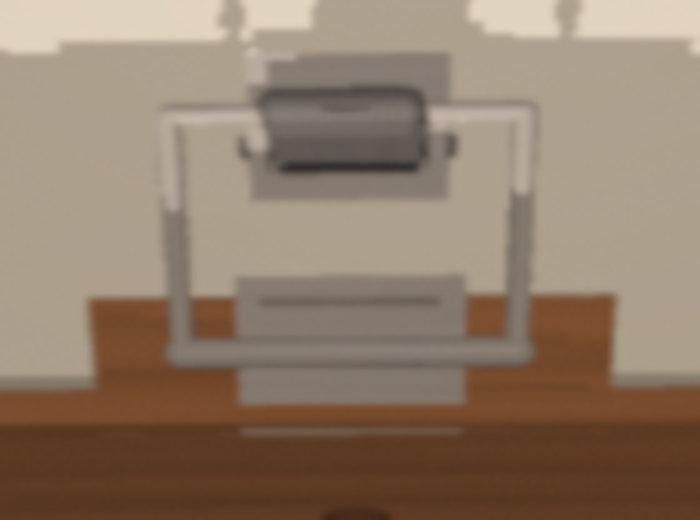

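Run:
```python
from h import *
_,T=frame(.0267,27)
print(rel(T,O+B@np.array([-.256,0,.268])))
```

```text
(array([-0.0326, -0.1785, -0.0248]), array([114.5,  -8.1,  55.3]))
```

```bash
python3 -c "
from h import *
s=readout.state();print(s['qpos'].round(3),s['dq'].round(3),s['force'])"; python3 -m jog '[[-0.033,-0.179,-0.025,114,-8,55,0],[-0.033,-0.179,-0.025,114,-8,55,0],[-0.033,-0.179,-0.025,114,-8,55,0],[-0.033,-0.179,-0.025,114,-8,55,0],[-0.033,-0.179,-0.025,114,-8,55,0],[-0.033,-0.179,-0.025,114,-8,55,0]]'; python3 -c "
from h import *
s=readout.state();print(s['qpos'].round(3),s['dq'].round(3));go([])"
```

```text
[ 0.079  0.036  2.186 -1.562  0.072  0.051] [-0.008  0.028 -0.006 -0.025  0.003 -0.352] [1.75317324 0.9720646  3.33548568]
time: 6.7
eef_pos: [0.3927, 0.0819, 0.4379]
ee_rot: [0.493, -0.022, 0.869, -0.002]
force: [-0.1, 0.5, -1.1]
finger_gap: 0.0005
[ 0.106 -0.069  2.18  -1.57   0.072  0.013] [-0.    -0.037  0.03   0.     0.     0.003]
tip [-86.7  15.8 342.4] el 30.9 t 6.7 F [-0.1  0.5 -1.1]
```

Joint 5 is at its lower limit (0.07), so this arm can't lean flatter there. I go back to a steeper tool and gather joint readings to learn the reachable leans.

Run:
```python
from h import *
_,T=frame(.0267,58)
t=O+B@np.array([-.10,0,.22]); print(rel(T,t-T[:,2]*TE))
```

```text
(array([-0.0101,  0.4735,  0.0254]), array([ 27.4, -15.5,  71.9]))
```

```bash
python3 -m jog '[[0,0.15,0,0,-5,-5,0],[-0.01,0.3,0.025,0,-15,0,0],[-0.01,0.474,0.025,0,-15,20,0],[-0.01,0.474,0.025,0,-15,20,0],[-0.01,0.474,0.025,0,-15,20,0]]';  python3 - <<'E'
from h import *
s=readout.state();print(s['qpos'].round(4),s['eef_pos'].round(4))
_,T=frame(.0267,58)
t=O+B@np.array([-.10,0,.22]); print(rel(T,t-T[:,2]*TE));go([])
E
```

```text
time: 7.2
eef_pos: [0.4068, 0.0666, 0.4311]
ee_rot: [0.408, -0.002, 0.912, -0.028]
force: [0.0, -0.7, -0.2]
finger_gap: 0.0003
[ 0.0723 -0.0331  2.1265 -0.4653  0.2342 -1.0945] [0.4068 0.0666 0.4311]
(array([-0.0711,  0.2819, -0.0014]), array([16.9,  3.7, 60.9]))
tip [-94.4 -12.3 307.3] el 41.7 t 7.2 F [ 0.  -0.7 -0.2]
```

```bash
python3 -m jog '[[-0.035,0.14,0,8,2,30,0],[-0.071,0.282,0,17,4,61,0],[-0.071,0.282,0,17,4,61,0],[-0.071,0.282,0,17,4,61,0],[-0.071,0.282,0,17,4,61,0],[-0.071,0.282,0,17,4,61,0]]';  python3 - <<'E'
from h import *
s=readout.state();print(s['qpos'].round(4),s['eef_pos'].round(4))
_,T=frame(.0267,58)
t=O+B@np.array([-.10,0,.22]); print(rel(T,t-T[:,2]*TE));go([])
E
```

```text
time: 7.8
eef_pos: [0.4406, 0.0672, 0.3799]
ee_rot: [0.279, -0.012, 0.96, 0.003]
force: [-0.3, 0.5, -0.1]
finger_gap: 0.0004
[ 0.0497  0.1228  2.0612 -0.0353  0.3915 -1.5177] [0.4406 0.0672 0.3799]
(array([-0.0011,  0.0079, -0.0011]), array([ 0.8, -0.5,  2. ]))
tip [-99.1   0.3 222.9] el 57.5 t 7.8 F [-0.3  0.5 -0.1]
```

```bash
cat > kin.py <<'E'
from h import *
from scipy.optimize import least_squares
D=[(.3512,1.6524,90,.5499,.4043),(.036,2.186,37.7,.4152,.3894),(-.069,2.18,30.9,.4012,.4379),(.1228,2.0612,57.5,.4457,.3799),(-.0331,2.1265,41.7,.4122,.4311)]
def f(v,q2,q3,el):
    a,h,L1,L2,o,L3=v;q=q2+q3;e=np.radians(el)
    return a+L1*np.sin(q2)+L2*np.sin(q)+o*np.cos(q)+L3*np.cos(e), h+L1*np.cos(q2)+L2*np.cos(q)-o*np.sin(q)-L3*np.sin(e)
v=least_squares(lambda v:sum([[a-d[3],b-d[4]] for d in D for a,b in [f(v,*d[:3])]],[])+list(1e-3*(np.array(v)-[0,.3,.45,.4,0,.15])),[0,.3,.45,.4,0,.15])
if __name__=="__main__": print(v.x.round(3),np.abs(v.fun).max())
def sol(tx,tz,el):
    e=np.radians(el);tx+=639.5-0;R_=tx/1e3-TE*np.cos(e);Z=tz/1e3+TE*np.sin(e)
    s=least_squares(lambda q:np.array(f(v.x,*q,el))-[R_,Z],[.1,2.1]);return s.x.round(3),"q5",round(np.radians(el+90)-s.x.sum(),3)
if __name__=="__main__":
    for x,z,e in [(-100,220,58),(-4,155,51),(-14,140,50),(-14,140,55),(-45,120,55),(-60,100,55),(-60,100,65),(-48,68,55),(-48,68,60),(-48,68,65),(-48,68,70)]: print(x,z,e,sol(x,z,e))
E
python3 kin.py
```

```text
[-0.009  0.252  0.49   0.445  0.032  0.092] 0.0011302578482333958
-100 220 58 (array([0.116, 2.071]), 'q5', np.float64(0.396))
-4 155 51 (array([0.372, 1.985]), 'q5', np.float64(0.103))
-14 140 50 (array([0.385, 2.029]), 'q5', np.float64(0.03))
-14 140 55 (array([0.386, 1.974]), 'q5', np.float64(0.17))
-45 120 55 (array([0.378, 2.06 ]), 'q5', np.float64(0.093))
-60 100 55 (array([0.398, 2.105]), 'q5', np.float64(0.028))
-60 100 65 (array([0.408, 1.993]), 'q5', np.float64(0.304))
-48 68 55 (array([0.481, 2.087]), 'q5', np.float64(-0.037))
-48 68 60 (array([0.478, 2.034]), 'q5', np.float64(0.106))
-48 68 65 (array([0.484, 1.977]), 'q5', np.float64(0.244))
-48 68 70 (array([0.497, 1.917]), 'q5', np.float64(0.378))
```

Run:
```python
from h import *
import pickle
w4=pickle.load(open("w5.pkl","rb"))[0];w5=w4;w6=pickle.load(open("w6.pkl","rb"))[0]
I=np.array([.766,-.643]);U=np.array([.643,.766]);S=np.array([19.,127]);
print(1e3*B.T@(w5["origin"]-O),1e3*B.T@(w6["origin"]-O))
for n,a,b in [("plate low",123,66.75),("pin",136.25,81.25),("pivot",144.5,89.25),("plate up",158.5,102.5),("keeper low",178,122.25),("strip",183.75,128.25),("bar",196.75,141),("keeper top",210.5,153.75),("line",218.25,160.75)]:
    P,e=tri([ray(w5,(318.9,a)),ray(w6,(322,b))]);q=1e3*B.T@(P-O);q2=q[[0,2]]
    print(n,q.round(1),np.round(1e3*np.array(e),1),"shut-seat frame in,up:",((q2-S)@I).round(1),((q2-S)@U).round(1))
```

```text
[-235.1794511     0.49645197  308.67657991] [-264.34633231    6.15047928  312.47081882]
plate low [-25.   -0.2  72.2] [0.2 0.2] shut-seat frame in,up: 1.5 -70.3
pin [-25.2  -0.1  92.2] [0.3 0.3] shut-seat frame in,up: -11.5 -55.1
pivot [-15.1  -0.2  93.8] [0.2 0.2] shut-seat frame in,up: -4.8 -47.3
plate up [ 6.1 -0.4 94.3] [0. 0.] shut-seat frame in,up: 11.2 -33.4
keeper low [ 10.8  -0.3 117.8] [0. 0.] shut-seat frame in,up: -0.3 -12.3
strip [  7.   -0.2 128.3] [0.1 0.1] shut-seat frame in,up: -10.0 -6.7
bar [  8.9  -0.2 143.3] [0.1 0.1] shut-seat frame in,up: -18.3 6.0
keeper top [ 19.9  -0.2 152.9] [0.1 0.1] shut-seat frame in,up: -15.9 20.4
line [ 28.4  -0.3 157.2] [0. 0.] shut-seat frame in,up: -12.2 29.2
```

The uphill coordinate is good, but the depth is not. A sideways view (yaw −35°) will settle whether the bar is behind the lip.

Run:
```python
from h import *
_,T=frame(.0267-.6,60)
Rc=np.array([[0,-.95575,-.29418],[1,0,0],[0,-.29418,.95575]]); C=T@Rc; v=C[:,2]
cam=O+B@np.array([.005,0,.135])-.29*v
fl=cam-T@np.array([.0815,0,.0198]); print(rel(T,fl),"tip",1e3*B.T@(fl+T[:,2]*TE-O),"cam",1e3*B.T@(cam-O))
```

```text
(array([0.31  , 0.0416, 0.512 ]), array([-71.9,  85.3,  33.4])) tip [-43.47626235  33.1643954  229.10797145] cam [-170.35598988  119.96748724  332.3779961 ]
```

```bash
python3 -m jog '[[0,0,0,0,15,-35,0],[0.08,0.01,0.13,-18,35,-45,0],[0.16,0.02,0.26,-36,55,-42,0],[0.24,0.03,0.39,-54,75,-38,0],[0.31,0.042,0.512,-72,85,-37,0],[0.31,0.042,0.512,-72,85,-37,0],[0.31,0.042,0.512,-72,85,-37,0],[0.31,0.042,0.512,-72,85,-37,0],[0.31,0.042,0.512,-72,85,-37,0],[0.31,0.042,0.512,-72,85,-37,0]]'
python3 - <<'E'
from h import *
import pickle
go([]);print(readout.state()['qpos'].round(3))
w=camera_model("wrist"); im=get_image("wrist"); pickle.dump((w,im),open("w7.pkl","wb"))
X=proj(w,O+B@np.array([.0,0,.125]))[0].astype(int)
y,x=X[1]-60,X[0]-70;print("org",x,y)
a=im[y:y+120,x:x+140,::-1];cv2.imwrite("pics/c7.png",cv2.resize(a,None,fx=5,fy=5,interpolation=cv2.INTER_CUBIC))
E
```

```text
time: 8.8
eef_pos: [0.4798, 0.1528, 0.4486]
ee_rot: [0.246, 0.272, 0.927, -0.073]
force: [0.2, 0.2, -0.2]
finger_gap: 0.0006
tip [-81.2  32.7 287.1] el 60.2 t 8.8 F [ 0.2  0.2 -0.2]
[ 0.284  0.18   1.796 -0.512  0.875 -0.44 ]
org 263 113
```

View pics/c7.png

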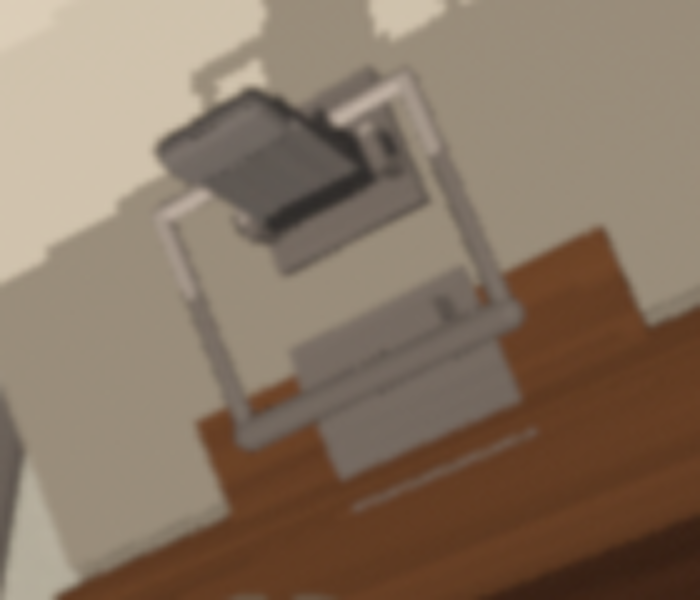

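Run:
```python
from h import *
import pickle
ws={k:pickle.load(open(f"w{k}.pkl","rb"))[0] for k in(5,7)}
I=np.array([.766,-.643]);U=np.array([.643,.766]);S=np.array([19.,127])
f5=lambda x,y:(249+x/5,108+y/4); f7=lambda x,y:(263+x/5,113+y/5)
for n,a,b in [("bar -y",(156,355),(243,438)),("bar +y",(543,355),(517,312)),("low -y",(228,280),(291,350)),("low +y",(472,280),(466,266)),("top -y",(228,411),(341,479)),("top +y",(472,411),(521,400)),("line -y",(230,441),(352,508)),("line +y",(470,441),(538,430)),("strip+y",(448,303),(445,305)),
 ("plate up +y",(452,202),(428,200)),("plate up -y",(247,202),(285,273)),("lever end -y",(264,82),(160,150)),("lever end +y",(432,82),(255,90)),("pin +y",(535,113),(405,82)),("pin -y",(163,113),(166,215)),("stub +y",(455,146),(388,142)),("lidlow+y",(628,300),(603,228)),("lidlow-y",(72,300),(198,424))]:
    P,e=tri([ray(ws[5],f5(*a)),ray(ws[7],f7(*b))]);q=1e3*B.T@(P-O);q2=q[[0,2]]
    print(f"{n:12}",q.round(1),np.round(1e3*e[0],1),"in,up:",((q2-S)@I).round(1),((q2-S)@U).round(1))
```

```text
bar -y       [  9.2 -39.6 143.1] 0.0 in,up: -17.8 6.0
bar +y       [  7.4  38.3 144.9] 0.6 in,up: -20.4 6.3
low -y       [ 11.3 -26.3 117.3] 0.1 in,up: 0.3 -12.4
low +y       [ 11.   25.8 117.8] 0.2 in,up: -0.2 -12.2
top -y       [ 35.1 -26.9 144.1] 0.2 in,up: 1.3 23.4
top +y       [ 33.4  25.9 145.4] 0.5 in,up: -0.9 23.4
line -y      [ 39.3 -26.4 151.1] 0.2 in,up: -0.0 31.5
line +y      [ 40.9  25.9 150.1] 0.1 in,up: 1.9 31.8
strip+y      [ 10.3  19.6 127.2] 1.4 in,up: -6.8 -5.4
plate up +y  [ 2.2 21.7 98.1] 0.3 in,up: 5.7 -33.0
plate up -y  [  3.1 -22.6  96.9] 0.0 in,up: 7.2 -33.3
lever end -y [-58.8 -15.3 117.5] 0.3 in,up: -53.5 -57.3
lever end +y [-62.2  13.6 121.5] 0.5 in,up: -58.6 -56.4
pin +y       [-33.1  35.7 100.8] 0.5 in,up: -23.1 -53.5
pin -y       [-29.8 -37.3  96.4] 0.3 in,up: -17.6 -54.8
stub +y      [-16.8  21.5  95.4] 0.0 in,up: -7.1 -47.2
lidlow+y     [ 16.4  59.6 120.7] 0.4 in,up: 2.1 -6.5
lidlow-y     [ 17.6 -60.9 119.8] 0.5 in,up: 3.6 -6.4
```

The two views agree: the bar rests against the outside of the lip, about 12 mm in front of the seat, and the lever has sunk to about 1.35 rad. Also, pivot and keeper both put the bin's origin at x≈0.635 rather than 0.6395. Mend: raise the lever from outside with the finger so the bar rides over the lip.

```bash
sed -i 's/O=np.array(\[.6395,.072,0\])/O=np.array([.635,.072,0])/' h.py; sed -i 's/639.5-0/635/' kin.py
python3 - <<'E'
from kin import *
for x,z,e in [(-90,105,60),(-62,105,60),(-60,112,60),(-38,129,60),(-20,140,60)]: print(x,z,e,sol(x,z,e))
_,T=frame(.0267,60)
t=O+B@np.array([-.095,0,.105]); print(rel(T,t-T[:,2]*TE));go([])
E
```

```text
-90 105 60 (array([0.341, 2.13 ]), 'q5', np.float64(0.147))
-62 105 60 (array([0.38 , 2.064]), 'q5', np.float64(0.174))
-60 112 60 (array([0.37 , 2.055]), 'q5', np.float64(0.193))
-38 129 60 (array([0.371, 1.992]), 'q5', np.float64(0.255))
-20 140 60 (array([0.379, 1.941]), 'q5', np.float64(0.297))
(array([-0.2996, -0.0039, -0.5185]), array([ 74.3, -89.7, 167.7]))
tip [-76.6  32.6 287. ] el 60.2 t 8.85 F [-0.2  0.4 -0.2]
```

Run:
```python
from h import *
_,T=frame(.0267,60)
t=O+B@np.array([-.110,0,.200]); print(rel(T,t-T[:,2]*TE))
```

```text
(array([-0.2996, -0.0039, -0.5185]), array([ 37.9, -98.3,  79.1]))
```

```bash
python3 -m jog '[[-0.07,0,-0.12,20,-25,10,0],[-0.14,0,-0.24,38,-50,25,0],[-0.21,0,-0.36,38,-75,45,0],[-0.3,-0.004,-0.518,38,-98,65,0],[-0.3,-0.004,-0.518,38,-98,79,0],[-0.3,-0.004,-0.518,38,-98,79,0],[-0.3,-0.004,-0.518,38,-98,79,0],[-0.3,-0.004,-0.518,38,-98,79,0],[-0.3,-0.004,-0.518,38,-98,79,0]]' >/dev/null
python3 - <<'E'
from h import *
_,T=frame(.0267,60)
t=O+B@np.array([-.095,0,.105]); print(rel(T,t-T[:,2]*TE));go([(-90,103),(-66,103),(-60,110),(-50,122),(-38,131),(-32,134)])
print(readout.state()['qpos'].round(3))
E
```

```text
(array([-0.0003,  0.0006, -0.0016]), array([35. , -1.1, 90. ]))
tip [-109.7    1.   200.5] el 60.0 t 9.75 F [ 0. -0.  0.]
(-90, 103) [31.7 -1.  94.2]
(-66, 103) [ 11.   -1.  106.3]
(-60, 110) [  2.3  -0.9 103.2]
(-50, 122) [-12.4  -0.9  97.8]
(-38, 131) [-27.3  -0.9  96. ]
(-32, 134) [-34.   -0.9  96.4]
[ 0.051  0.141  2.09  -0.034  0.387 -1.517]
```

```bash
python3 -m jog '[[0,0,0,18,-1,35,0],[0,0,0,35,-1,70,0],[0,0,0,32,-1,94,0],[0,0,0,32,-1,94,0],[0,0,0,22,-1,100,0],[0,0,0,11,-1,106,0],[0,0,0,6,-1,105,0],[0,0,0,2,-1,103,0],[0,0,0,-3,-1,101,0],[0,0,0,-8,-1,100,0],[0,0,0,-12,-1,98,0],[0,0,0,-17,-1,97,0],[0,0,0,-22,-1,96,0],[0,0,0,-27,-1,96,0],[0,0,0,-29,-1,96,0],[0,0,0,-29,-1,96,0],[0,0,0,-29,-1,96,0]]'
python3 - <<'E'
from h import *
import pickle
go([]);print(readout.state()['qpos'].round(3))
w=camera_model("wrist"); im=get_image("wrist"); pickle.dump((w,im),open("w8.pkl","wb"))
def pj(q): return proj(w,O+B@(np.array([q[0],0,q[1]])/1e3))[0].round()
P=np.array([-12.04,95.3]);d=np.array([-.643,-.766]);n=np.array([-.766,.643])
for t in (1.3,1.6,1.9,2.0,2.1):
    l=np.cos(t)*d+np.sin(t)*n;p=-np.sin(t)*d+np.cos(t)*n
    print(t,pj(P),pj(P+15.6*l-3.6*p),pj(P+52*l))
S=np.array([19.,133])
for x,z in((-12,4),(2,12)): print("bar",x,z,pj(S-x*n-z*d))
print(pj((-10,110)))
cv2.imwrite("pics/c8.png",cv2.resize(im[100:260,230:410,::-1],None,fx=4,fy=3.7,interpolation=cv2.INTER_CUBIC))
E
```

```text
time: 11.45
eef_pos: [0.5054, 0.0682, 0.2925]
ee_rot: [0.259, -0.012, 0.966, 0.004]
force: [0.1, 0.1, -0.2]
finger_gap: 0.0003
tip [-36.6  -0.4 131.4] el 60.0 t 11.45 F [ 0.1  0.1 -0.2]
[ 0.044  0.383  1.975 -0.035  0.259 -1.52 ]
1.3 [319. 223.] [320. 213.] [320. 203.]
1.6 [319. 223.] [320. 220.] [320. 229.]
1.9 [319. 223.] [320. 226.] [320. 254.]
2.0 [319. 223.] [320. 229.] [320. 262.]
2.1 [319. 223.] [320. 231.] [320. 269.]
bar -12 4 [320. 297.]
bar 2 12 [320. 302.]
[320. 241.]
```

```bash
python3 -m jog '[[0,0,0,10,0,0,0],[0,0,0,20,0,0,0],[0,0,0,20,0,-30,0],[0,0,0,20,0,-65,0],[0,0,0,10,0,-95,0],[0,0,0,-5,0,-105,0],[0,0,0,-20,0,-105,0],[0,0,0,-20,0,-105,0],[0,0,0,-20,0,-105,0]]'
python3 - <<'E'
from h import *
import pickle
go([]);print(readout.state()['qpos'].round(3))
w=camera_model("wrist"); im=get_image("wrist"); pickle.dump((w,im),open("w9.pkl","wb"))
def pj(q): return proj(w,O+B@(np.array([q[0],0,q[1]])/1e3))[0].round()
P=np.array([-12.04,95.3]);d=np.array([-.643,-.766]);n=np.array([-.766,.643])
for t in (1.3,1.6,1.9,2.0,2.1):
    l=np.cos(t)*d+np.sin(t)*n;p=-np.sin(t)*d+np.cos(t)*n
    print(t,"piv",pj(P),"pin",pj(P+15.6*l-3.6*p),"end",pj(P+52*l),"padout",pj(P+52*l+10*p))
S=np.array([19.,133])
for x,z in((-12,4),(-12,14),(2,12),(6,24)): print("bar",x,z,pj(S-x*n-z*d))
c=pj((-0,120)).astype(int);y,x=c[1]-70,c[0]-75;print("org",x,y)
cv2.imwrite("pics/c9.png",cv2.resize(im[y:y+130,x:x+150,::-1],None,fx=5,fy=4.5,interpolation=cv2.INTER_CUBIC))
E
```

```text
time: 12.4
eef_pos: [0.4693, 0.0672, 0.3924]
ee_rot: [0.258, -0.012, 0.966, 0.003]
force: [-0.7, 0.7, -0.6]
finger_gap: 0.0006
tip [-73.   -0.4 231.1] el 60.1 t 12.4 F [-0.7  0.7 -0.6]
[ 0.046  0.16   1.973 -0.021  0.486 -1.534]
1.3 piv [319. 172.] pin [319. 163.] end [319. 150.] padout [319. 160.]
1.6 piv [319. 172.] pin [319. 167.] end [319. 166.] padout [319. 177.]
1.9 piv [319. 172.] pin [319. 172.] end [319. 183.] padout [319. 193.]
2.0 piv [319. 172.] pin [319. 173.] end [319. 188.] padout [319. 198.]
2.1 piv [319. 172.] pin [319. 175.] end [319. 193.] padout [319. 203.]
bar -12 4 [319. 221.]
bar -12 14 [319. 230.]
bar 2 12 [319. 228.]
bar 6 24 [319. 238.]
org 244 126
```

View pics/c9.png

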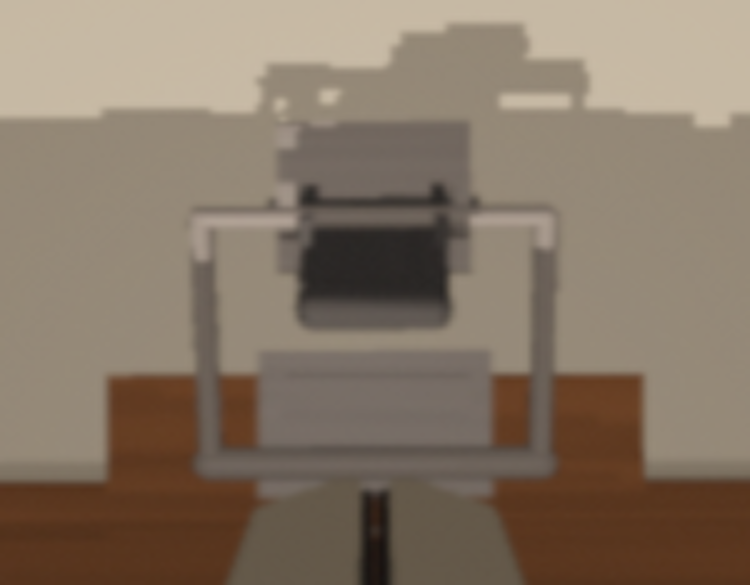

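The lever is now up (end at crop row 325, i.e. about 2.0 rad). The bar (row 465) has come away from the lip line, which now shows at row 416, and its size against the keeper puts it about 10 mm deeper: behind the lip. Next I put the finger behind the pad.

```bash
python3 -m jog '[[0,0,0,0,0,0,0]]' >/dev/null
python3 - <<'E'
from kin import *
go([(-42,197),(-27,171),(-12,145)]); print(sol(-12,145,60))
E
```

```text
tip [-72.9  -0.3 231.1] el 60.1 t 12.55 F [ 0.5  0.5 -0.7]
(-42, 197) [-9.8  0.4 44.9]
(-27, 171) [-9.9  0.4 74.9]
(-12, 145) [ -9.9   0.4 105. ]
(array([0.384, 1.918]), 'q5', np.float64(0.316))
```

```bash
python3 -m jog '[[0,0,0,-10,0,20,0],[0,0,0,-10,0,45,0],[0,0,0,-10,0,65,0],[0,0,0,-10,0,85,0],[0,0,0,-10,0,105,0],[0,0,0,-10,0,105,0],[0,0,0,-10,0,105,0],[0,0,0,-10,0,105,0]]'
python3 - <<'E'
from h import *
go([])
P=np.array([-12.04,95.3]);d=np.array([-.643,-.766]);n=np.array([-.766,.643])
for t in np.arange(2.1,-.05,-.15):
    el=60+6*min(1,max(0,(1.9-t)/1.5));e=np.radians(el)
    l=np.cos(t)*d+np.sin(t)*n;p=-np.sin(t)*d+np.cos(t)*n
    c=P+44*l+10*p
    back=np.array([-np.cos(e),np.sin(e)]);out=np.array([-np.sin(e),-np.cos(e)])
    # tip centre so the end face/corner (half 7.5) just touches pad plane with contact corner at pad centre
    k=7.5*out if t>.4 else -7.5*out*(1 if t<.2 else 0)
    q=c-k
    _,T=frame(.0267,el);tp=O+B@(np.array([q[0],0,q[1]])/1e3)
    a,b=rel(T,tp-T[:,2]*TE);print(round(t,2),round(el,1),q.round(1),a.round(3)[1],b.round(0))
E
```

```text
time: 13.35
eef_pos: [0.5309, 0.0689, 0.3082]
ee_rot: [0.259, -0.012, 0.966, 0.004]
force: [0.1, -0.1, 0.3]
finger_gap: 0.0008
tip [-11.   -0.4 147.1] el 60.0 t 13.35 F [ 0.1 -0.1  0.3]
2.1 60 [-10.9 143.9] 0.001 [2. 0. 3.]
1.95 60 [-17.6 142.5] 0.001 [8. 0. 1.]
1.8 60.4 [-23.9 140.2] 0.008 [13.  0. -0.]
1.65 61.0 [-29.8 136.9] 0.018 [18.  0. -1.]
1.5 61.6 [-35.2 132.8] 0.028 [23.  0.  0.]
1.35 62.2 [-39.9 127.9] 0.039 [27.  0.  2.]
1.2 62.8 [-43.8 122.4] 0.049 [32.  0.  5.]
1.05 63.4 [-46.9 116.3] 0.06 [35.  0.  9.]
0.9 64.0 [-49.  109.8] 0.07 [38.  0. 14.]
0.75 64.6 [-50.2 103.1] 0.081 [41.  0. 19.]
0.6 65.2 [-50.3  96.2] 0.091 [42.  0. 25.]
0.45 65.8 [-49.4  89.5] 0.102 [43.  0. 32.]
0.3 66 [-54.4  79.9] 0.105 [52.  0. 38.]
0.15 66 [-58.5  70.7] 0.105 [60.  0. 43.]
0.0 66 [-54.8  65. ] 0.105 [60.  0. 50.]
```

```bash
python3 -m jog '[[0,0,0,2,0,4,0],[0,0,0,5,0,3,0],[0,0,0,8,0,2,0],[0,0.005,0,11,0,1,0],[0,0.008,0,14,0,0,0],[0,0.013,0,16,0,0,0],[0,0.018,0,18,0,0,0],[0,0.023,0,21,0,0,0],[0,0.028,0,23,0,1,0],[0,0.033,0,25,0,2,0],[0,0.039,0,27,0,3,0],[0,0.044,0,30,0,4,0],[0,0.049,0,32,0,6,0],[0,0.055,0,34,0,8,0],[0,0.06,0,35,0,10,0],[0,0.06,0,35,0,10,0]]'
python3 - <<'E'
from h import *
import pickle
go([]);print(readout.state()['qpos'].round(3))
w=camera_model("wrist"); im=get_image("wrist"); pickle.dump((w,im),open("w10.pkl","wb"))
def pj(q): return proj(w,O+B@(np.array([q[0],.036,q[1]])/1e3) if 0 else O+B@np.array([q[0]/1e3,.03,q[1]/1e3]))[0].round()
P=np.array([-12.04,95.3]);d=np.array([-.643,-.766]);n=np.array([-.766,.643])
for t in (2,1.5,1.05,.9):
    l=np.cos(t)*d+np.sin(t)*n;p=-np.sin(t)*d+np.cos(t)*n;print(t,"pin",pj(P+15.6*l-3.6*p))
S=np.array([19.,130]);print("seat",pj(S),"outside lip",pj(S+13*n-4*d))
c=int(pj(S)[0]);r0=int(pj(P)[1])
for x in (c-4,c,c+3): print(x,[int(v) for v in im[r0-40:r0+90:2,x].mean(1)],r0-40)
E
```

```text
time: 14.95
eef_pos: [0.5058, 0.0683, 0.2809]
ee_rot: [0.229, -0.012, 0.973, 0.003]
force: [-0.4, -0.6, 0.4]
finger_gap: 0.0008
tip [-46.2  -0.3 114.3] el 63.5 t 14.95 F [-0.4 -0.6  0.4]
[ 0.044  0.407  1.967 -0.027  0.305 -1.528]
2 pin [362. 258.]
1.5 pin [362. 247.]
1.05 pin [361. 238.]
0.9 pin [361. 236.]
seat [360. 315.] outside lip [362. 326.]
356 [179, 169, 131, 131, 131, 131, 131, 131, 131, 132, 123, 91, 131, 153, 138, 131, 131, 131, 131, 131, 131, 131, 131, 131, 131, 131, 131, 131, 131, 116, 38, 18, 19, 18, 19, 19, 17, 19, 18, 18, 17, 16, 18, 17, 17, 19, 17, 19, 19, 26, 26, 26, 26, 26, 26, 25, 26, 25, 26, 27, 27, 26, 25, 27, 26] 212
360 [179, 169, 131, 131, 131, 131, 131, 131, 132, 132, 122, 91, 131, 153, 138, 131, 132, 131, 131, 131, 131, 131, 131, 131, 131, 132, 131, 132, 131, 115, 37, 18, 19, 18, 17, 17, 19, 18, 19, 18, 18, 18, 17, 17, 18, 18, 19, 18, 20, 25, 26, 26, 26, 26, 25, 26, 26, 26, 25, 26, 26, 27, 26, 26, 27] 212
363 [179, 170, 131, 131, 130, 131, 131, 131, 131, 132, 122, 91, 131, 152, 135, 127, 128, 127, 128, 128, 127, 126, 125, 125, 125, 125, 124, 123, 123, 107, 35, 17, 19, 18, 17, 18, 18, 19, 18, 18, 17, 18, 17, 17, 18, 18, 18, 18, 19, 25, 25, 26, 25, 26, 26, 27, 27, 26, 27, 25, 26, 25, 25, 26, 26] 212
```

Run:
```python
from h import *
P=np.array([-12.04,95.3]);d=np.array([-.643,-.766]);n=np.array([-.766,.643])
for t,f in [(.9,1),(.75,1),(.6,1),(.5,1),(.4,.6),(.3,.2),(.2,-.2),(.1,-.5),(0,-.6),(-.05,-.6)]:
    el=64+4*min(1,(1-t)/.6);e=np.radians(el)
    l=np.cos(t)*d+np.sin(t)*n;p=-np.sin(t)*d+np.cos(t)*n
    c=P+44*l+10*p;out=np.array([-np.sin(e),-np.cos(e)]);back=np.array([-np.cos(e),np.sin(e)])
    # contact at fraction f of half-width along end face is lowest relative to pad plane: lift so leading corner just touches
    lead=max((7.5*out)@-p,(-7.5*out)@-p)
    q=c-7.5*f*out; q=q+p*(lead-((q-c)@p)) 
    _,T=frame(.0267,el);tp=O+B@(np.array([q[0],0,q[1]])/1e3)
    a,b=rel(T,tp-T[:,2]*TE);print(t,round(el,1),q.round(1),a.round(3)[1],b.round(1))
```

```text
0.9 64.7 [-49.  109.7] 0.021 [0.9 0.3 3.1]
0.75 65.7 [-50.1 102.9] 0.038 [1.7 0.3 8.7]
0.6 66.7 [-50.2  96.1] 0.056 [ 1.6  0.3 15. ]
0.5 67.3 [-49.7  91.5] 0.067 [ 1.1  0.3 19.4]
0.4 68 [-52.1  86.8] 0.079 [ 3.1  0.3 22.7]
0.3 68 [-54.   81.8] 0.079 [ 7.   0.3 26.3]
0.2 68 [-55.1  76.5] 0.079 [10.4  0.3 30.6]
0.1 68 [-55.   71.4] 0.079 [12.6  0.3 35.2]
0 68 [-53.2  67.2] 0.079 [12.8  0.3 39.7]
-0.05 68 [-52.   65.5] 0.079 [12.5  0.3 41.8]
```

```bash
python3 -m jog '[[0,0.01,0,0.5,0,1.5,0],[0,0.021,0,1,0,3,0],[0,0.03,0,1.5,0,6,0],[0,0.038,0,2,0,9,0],[0,0.047,0,2,0,12,0],[0,0.056,0,2,0,15,0],[0,0.062,0,1.5,0,17,0],[0,0.067,0,1.5,0,19.5,0],[0,0.067,0,1.5,0,19.5,0]]'; python3 -c "
from h import *
go([]);print(readout.state()['qpos'].round(3))"
```

```text
time: 15.9
eef_pos: [0.5132, 0.0684, 0.2627]
ee_rot: [0.196, -0.012, 0.98, 0.003]
force: [0.2, 0.1, -0.6]
finger_gap: 0.0007
tip [-50.3  -0.3  90.9] el 67.4 t 15.9 F [ 0.2  0.1 -0.6]
[ 0.044  0.454  1.943 -0.019  0.35  -1.535]
```

The force is only about 1 N where the seal should already be resisting, so I back out and measure before going further.

```bash
python3 -m jog '[[0,0,0,0,0,-35,0],[0,0,0,0,0,-80,0],[0,0,0,0,0,-120,0],[0,0,0,0,0,-145,0],[0,0,0,0,0,-145,0],[0,0,0,0,0,-145,0],[0,0,0,0,0,-145,0]]'
cat > prof.py <<'E'
from h import *
import pickle,sys
go([]);print(readout.state()['qpos'].round(3))
w=camera_model("wrist"); im=get_image("wrist"); pickle.dump((w,im),open(sys.argv[1],"wb"))
def pj(q,y=0): return proj(w,O+B@np.array([q[0]/1e3,y/1e3,q[1]/1e3]))[0].round(1)
P=np.array([-12.04,95.3]);d=np.array([-.643,-.766]);n=np.array([-.766,.643])
for t in (2,1.3,1.05,.75,.5,.3):
    l=np.cos(t)*d+np.sin(t)*n;p=-np.sin(t)*d+np.cos(t)*n;print(t,"pin",pj(P+15.6*l-3.6*p),"end",pj(P+52*l),"padin",pj(P+36*l+10*p))
S=np.array([19.,130])
for x,z in [(0,0),(2,8),(-12,4),(-12,-5),(-12,-15)]: print("bar",x,z,pj(S-x*n-z*d,-38),pj(S-x*n-z*d,38))
g=im.astype(int)
a=pj(P,30);b=pj(S+d*(-20),30)
c0=int(a[0]);r0=int(a[1])-45
print("rows from",r0)
for x in (int(pj(S,0)[0]),int(pj(S,30)[0]),int(pj(S,60)[0])):
    print("col",x," ".join("%d"%v for v in g[r0:r0+120:1,x].mean(1)))
E
python3 prof.py w11.pkl
```

```text
time: 16.6
eef_pos: [0.4574, 0.0669, 0.3956]
ee_rot: [0.196, -0.012, 0.981, 0.003]
force: [-0.8, -0.3, -1.3]
finger_gap: 0.0006
tip [-106.2   -0.4  223.8] el 67.4 t 16.6 F [-0.8 -0.3 -1.3]
[ 0.046  0.146  1.967 -0.013  0.635 -1.541]
2 pin [319.2 216.1] end [319.3 230.6] padin [319.3 234.1]
1.3 pin [319.2 206.7] end [319.3 195.3] padin [319.3 210.6]
1.05 pin [319.2 204.2] end [319.2 184.9] padin [319.3 202.1]
0.75 pin [319.2 202.2] end [319.2 175.9] padin [319.2 193.4]
0.5 pin [319.2 201.4] end [319.2 171.7] padin [319.2 188. ]
0.3 pin [319.2 201.4] end [319.2 170.6] padin [319.2 185. ]
bar 0 0 [286.4 255.2] [352.2 255.1]
bar 2 8 [286.5 262.2] [352.1 262.1]
bar -12 4 [285.1 259. ] [353.5 258.9]
bar -12 -5 [285.3 250.8] [353.3 250.7]
bar -12 -15 [285.4 241.8] [353.1 241.7]
rows from 169
col 319 125 124 116 88 66 74 89 98 102 103 104 104 106 107 106 103 100 97 101 101 99 93 91 91 91 91 91 91 91 90 91 91 91 92 92 91 91 92 92 92 92 92 92 92 91 91 83 61 50 51 62 83 94 96 96 96 98 99 103 114 124 127 127 127 125 113 83 68 66 67 66 64 57 54 52 51 47 36 34 32 32 32 32 33 32 32 32 31 37 46 52 5
[... 296 characters left out ...]
7 126 126 127 126 126 127 127 126 127 127 127 127 127 127 127 127 127 127 127 126 126 124 121 119 113 99 85 78 78 79 81 82 82 81 82 81 82 82 82 82 82 82 82 82 82 82 82 82 83 81 71 49 26 18 18 19 17 19 17 18 19 17 18 19 17 16 18 16 18
col 371 173 173 173 173 173 173 173 174 173 174 174 174 174 174 174 174 174 174 174 174 174 174 174 174 173 164 138 126 126 125 125 126 126 125 125 126 125 125 126 126 126 125 126 125 126 126 126 126 126 126 126 126 126 126 126 126 126 126 127 126 126 126 126 126 126 127 126 127 127 127 127 127 127 127 127 127 127 127 126 126 127 127 126 126 127 127 127 128 127 127 127 127 127 127 127 127 127 126 116 92 62 44 32 20 19 18 16 18 17 17 18 18 18 16 17 17 15 17 18 16
```

Run:
```python
import pickle
w,im=pickle.load(open("w11.pkl","rb"));g=im.astype(int);s=g[:,:,0]-g[:,:,2]
for x in (345,349,290,294): print(x,"R-B rows238-275",list(s[238:276,x]))
for x in (345,): print(x,"R",list(g[238:276,x,0]))
for y in (225,235,242,247,252,256,260): print("row",y,"R-B cols 276-300",list(s[y,276:300]),"338-362",list(s[y,338:362]))
print("center col R", list(g[210:275,319,0])); print("310 R-B",list(s[210:275,306]))
print("310 R",list(g[210:275,306,0]))
```

```text
345 R-B rows238-275 [np.int64(28), np.int64(28), np.int64(28), np.int64(28), np.int64(28), np.int64(27), np.int64(28), np.int64(28), np.int64(31), np.int64(31), np.int64(28), np.int64(27), np.int64(25), np.int64(25), np.int64(25), np.int64(26), np.int64(25), np.int64(26), np.int64(25), np.int64(25), np.int64(25), np.int64(25), np.int64(25), np.int64(25), np.int64(25), np.int64(25), np.int64(25), np.int64(25), np.int64(25), np.int64(26), np.int64(25), np.int64(25), np.int64(22), np.int64(15), np.int64(5), np.int64(2), np.int64(0), np.int64(1)]
349 R-B rows238-275 [np.int64(18), np.int64(18), np.int64(19), np.int64(19), np.int64(17), np.int64(17), np.int64(18), np.int64(18), np.int64(18), np.int64(19), np.int64(18), np.int64(18), np.int64(17), np.int64(17), np.int64(17), np.int64(18), np.int64(18), np.int64(19), np.int64(24), np.int64(33), np.int64(35), np.int64(31), np.int64(28), np.int64(27), np.int64(26), np.int64(25), np.int64(25), np.int64(25), np.int64(26), np.int64(26), np.int64(25), np.int64(25), np.int64(22), np.int64(14), np.int64(6), np.int64(1), np.int64(1), np.int64(0)]
29
[... 8680 characters left out ...]
07), np.int64(107), np.int64(109), np.int64(117), np.int64(135), np.int64(140), np.int64(141), np.int64(140), np.int64(135), np.int64(117), np.int64(100), np.int64(95), np.int64(95), np.int64(94), np.int64(94), np.int64(95), np.int64(94), np.int64(94), np.int64(94), np.int64(94), np.int64(95), np.int64(95), np.int64(94), np.int64(94), np.int64(95), np.int64(94), np.int64(94), np.int64(94), np.int64(94), np.int64(95), np.int64(95), np.int64(94), np.int64(94), np.int64(95), np.int64(94), np.int64(95), np.int64(94), np.int64(95), np.int64(95), np.int64(95), np.int64(94), np.int64(94), np.int64(94), np.int64(95), np.int64(93), np.int64(83), np.int64(57), np.int64(29), np.int64(18), np.int64(18)]
```

```bash
cat > meas.py <<'E'
from h import *
import pickle
def cross(v,th,up=True):
    for i in range(len(v)-1):
        if (v[i]<th<=v[i+1]) if up else (v[i]>=th>v[i+1]): return i+(th-v[i])/(v[i+1]-v[i])
def lid(f):
    w,im=pickle.load(open(f,"rb"));s=im[:,:,0].astype(float)-im[:,:,2]
    out=[]
    for y in (-54,-50,-46,46,50,54):
        u=proj(w,O+B@np.array([.0215,y/1e3,.120]))[0]; up=proj(w,O+B@(np.array([.0215,y/1e3,.120])+.006*np.array([.643,0,.766])))[0]
        c=cross(s[int(u[1])-20:int(u[1])+20,int(round(u[0]))],42); 
        if c is not None: out.append((int(u[1])-20+c-u[1])/(up[1]-u[1])*6)
    return np.round(out,1)
if __name__=="__main__":
    import sys
    for f in sys.argv[1:]: print(f,"lid edge uphill of ref, mm",lid(f))
E
python3 meas.py w1.pkl w2.pkl w5.pkl w9.pkl w11.pkl
```

```text
w1.pkl lid edge uphill of ref, mm [ 0.6  4.   4.1  4.   0.9 -0.3]
w2.pkl lid edge uphill of ref, mm [-0.7 -0.7 -0.7 -0.6 -0.6 -0.6]
w5.pkl lid edge uphill of ref, mm [-0.4 -0.4 -0.5 -0.6 -0.5 -0.6]
w9.pkl lid edge uphill of ref, mm [-0.5 -0.5 -0.5 -0.7 -0.7 -0.7]
w11.pkl lid edge uphill of ref, mm [-4.7 -4.6 -4.6 -4.8 -4.7 -4.8]
```

The lid edge has been drawn down by 4.2 mm compared with before, so the bar is hooked in the keeper and the lever is at about 0.5. I return and finish the press.

Run:
```python
from h import *
P=np.array([-12.04,95.3]);d=np.array([-.643,-.766]);n=np.array([-.766,.643])
for t,f,lift in [(.6,.8,8),(.5,.6,0),(.4,.5,0),(.3,.2,0),(.2,-.2,0),(.1,-.5,0),(0,-.6,0),(0,-.6,-2)]:
    el=68;e=np.radians(el)
    l=np.cos(t)*d+np.sin(t)*n;p=-np.sin(t)*d+np.cos(t)*n
    c=P+44*l+10*p;out=np.array([-np.sin(e),-np.cos(e)])
    lead=max((7.5*out)@-p,(-7.5*out)@-p)
    q=c-7.5*f*out; q=q+p*(lead+lift-((q-c)@p)) 
    _,T=frame(.0267,el);tp=O+B@(np.array([q[0],0,q[1]])/1e3)
    a,b=rel(T,tp-T[:,2]*TE);print(t,q.round(1),a.round(3),b.round(1))
```

```text
0.6 [-53.7 103.2] [-0.     0.01  -0.001] [ -4.1   0.4 131.4]
0.5 [-52.5  90.3] [-0.     0.01  -0.001] [ -0.3   0.4 143.8]
0.4 [-52.8  86.5] [-0.     0.01  -0.001] [  1.4   0.3 147.2]
0.3 [-54.   81.8] [-0.     0.01  -0.001] [  4.3   0.3 151. ]
0.2 [-55.1  76.5] [-0.     0.01  -0.001] [  7.5   0.3 155.5]
0.1 [-55.   71.4] [-0.     0.01  -0.001] [  9.3   0.3 160.3]
0 [-53.2  67.2] [-0.     0.01  -0.001] [  9.3   0.3 164.8]
0 [-51.7  66. ] [-0.     0.01  -0.001] [  8.4   0.3 166.6]
```

```bash
python3 -m jog '[[0,0.01,0,0,0,40,0],[0,0.01,0,-2,0,80,0],[0,0.01,0,-3,0,112,0],[0,0.01,0,-3,0,128,0],[0,0.01,0,-2,0,136,0],[0,0.01,0,0,0,143,0],[0,0.01,0,1,0,147,0],[0,0.01,0,4,0,151,0],[0,0.01,0,7,0,155,0],[0,0.01,0,9,0,160,0],[0,0.01,0,9,0,165,0],[0,0.01,0,9,0,166,0],[0,0.01,0,8.5,0,167,0],[0,0.01,0,8.5,0,167,0]]'; python3 -c "
from h import *
go([]);print(readout.state()['qpos'].round(3))"
python3 -m jog '[[0,0,0,0,0,-20,0],[0,0,0,0,0,-60,0],[0,0,0,0,0,-105,0],[0,0,0,0,0,-150,0],[0,0,0,0,0,-167,0],[0,0,0,0,0,-167,0],[0,0,0,0,0,-167,0]]'; python3 prof.py w12.pkl | head -12; python3 meas.py w12.pkl
python3 - <<'E'
import pickle
w,im=pickle.load(open("w12.pkl","rb"));print([int(v) for v in im[150:235,319].mean(1)]);print([int(v) for v in im[190:215,345].mean(1)])
E
```

```text
time: 18.05
eef_pos: [0.5131, 0.0685, 0.2412]
ee_rot: [0.192, -0.013, 0.981, 0.003]
force: [-28.0, -1.7, 38.8]
finger_gap: 0.0006
tip [-51.9  -0.2  68.8] el 67.9 t 18.05 F [-28.   -1.7  38.8]
[ 0.044  0.494  1.95  -0.021  0.312 -1.533]
time: 18.75
eef_pos: [0.4511, 0.0668, 0.3936]
ee_rot: [0.192, -0.012, 0.981, 0.003]
force: [0.7, -0.2, -0.2]
finger_gap: 0.001
tip [-113.9   -0.3  221.2] el 67.9 t 18.75 F [ 0.7 -0.2 -0.2]
[ 0.046  0.138  1.982 -0.012  0.636 -1.541]
2 pin [319.2 223.6] end [319.3 238.6] padin [319.3 241.7]
1.3 pin [319.2 214.2] end [319.2 203.5] padin [319.2 218.5]
1.05 pin [319.2 211.7] end [319.2 193.1] padin [319.2 210. ]
0.75 pin [319.2 209.6] end [319.2 184. ] padin [319.2 201.3]
0.5 pin [319.2 208.8] end [319.2 179.6] padin [319.2 195.8]
0.3 pin [319.2 208.7] end [319.1 178.3] padin [319.2 192.8]
bar 0 0 [286.6 262.2] [351.9 262.1]
bar 2 8 [286.7 269.2] [351.8 269.1]
bar -12 4 [285.4 266.2] [353.2 266.1]
bar -12 -5 [285.5 258. ] [353.  257.9]
w12.pkl lid edge uphill of ref, mm [-3.8 -3.8 -3.8 -4.1 -4.  -4. ]
[182, 182, 180, 175, 173, 172, 172, 172, 164, 137, 124, 123, 123, 124, 123, 123, 124, 123, 123, 124, 124, 124, 124, 124, 124, 124, 124, 116, 89, 70, 76, 81, 83, 83, 85, 84, 81, 79, 80, 82, 83, 77, 75, 74, 74, 75, 75, 75, 75, 75, 75, 75, 75, 76, 75, 75, 75, 75, 75, 76, 75, 75, 76, 76, 76, 76, 76, 76, 76, 76, 76, 76, 70, 58, 55, 69, 88, 95, 96, 96, 96, 96, 97, 96, 88]
[173, 173, 173, 173, 172, 164, 137, 125, 125, 125, 125, 125, 125, 125, 125, 124, 119, 106, 108, 136, 151, 144, 127, 120, 119]
```

Run:
```python
from h import *
_,T=frame(.0267,55)
t=O+B@np.array([-.085,0,.245]); print(rel(T,t-T[:,2]*TE))
```

```text
(array([-2.00e-04, -2.26e-01, -1.40e-03]), array([ 5.6,  0.3, -7. ]))
```

```bash
python3 -m jog '[[0,-0.1,0,2,0,-10,0],[0,-0.226,0,5,0,-7,0],[0,-0.226,0,5,0,-7,0],[0,-0.226,0,5,0,-7,0],[0,-0.226,0,5,0,-7,0],[0,-0.226,0,5,0,-7,0]]' >/dev/null; sed -i 's/(2,1.3,1.05,.75,.5,.3)/(.5,.3,.1,0)/' prof.py; python3 prof.py w13.pkl | head -14; python3 meas.py w9.pkl w13.pkl
python3 - <<'E'
import pickle,cv2,numpy as np
w,im=pickle.load(open("w13.pkl","rb"))
d=np.abs(np.diff(im.astype(float).mean(2)[:,312:326].mean(1)));print("edges",[(i,round(d[i])) for i in range(90,260) if d[i]>3])
s=im[:,:,0].astype(int)-im[:,:,2]; print("bar-end col R-B", [(y,int(s[y,279:283].mean()),int(s[y,355:359].mean())) for y in range(185,225,2)])
for y in range(190,215,2): print(y,s[y,268:290],s[y,346:368])
E
```

```text
tip [-84.4  -0.4 246.1] el 55.0 t 19.4 F [ 0.9 -0.5 -0. ]
[ 0.048  0.097  2.042 -0.032  0.392 -1.522]
0.5 pin [319.2 144.6] end [319.2 113. ] padin [319.2 130.7]
0.3 pin [319.2 144.5] end [319.2 111.6] padin [319.2 127.4]
0.1 pin [319.2 145. ] end [319.2 112.1] padin [319.2 125.6]
0 pin [319.2 145.5] end [319.2 113. ] padin [319.2 125.2]
bar 0 0 [286.4 199.3] [352.2 199.2]
bar 2 8 [286.6 206.1] [351.9 206. ]
bar -12 4 [285.2 203.3] [353.4 203.2]
bar -12 -5 [285.2 195.3] [353.4 195.2]
bar -12 -15 [285.1 186.3] [353.4 186.2]
rows from 113
col 319 84 91 93 94 95 97 97 94 91 90 92 91 87 86 87 87 86 87 87 87 87 87 87 88 88 87 87 88 88 88 87 88 87 88 87 88 88 89 89 89 88 88 88 87 88 87 82 68 67 86 108 114 114 114 114 115 115 114 114 129 141 144 144 144 144 144 144 144 144 144 144 142 134 122 118 117 113 108 113 115 116 115 115 116 115 113 111 105 100 111 114 114 115 114 112 112 113 113 112 112 112 112 108 89 69 63 62 62 62 76 87 70 59 60 59 59 60 59 60 58
col 345 190 190 190 191 190 190 190 190 191 191 191 190 191 191 191 191 191 184 160 144 142 142 142 142 142 142 142 142 143 138 124 132 
[... 2273 characters left out ...]

206 [42 57 66 66 66 67 67 66 66 67 66 66 65 67 67 66 66 67 66 67 67 67] [66 66 65 65 66 65 66 66 65 65 65 65 65 65 65 65 65 65 65 64 64 64]
208 [40 53 61 62 62 61 61 62 61 62 62 62 62 61 63 62 63 62 62 62 62 62] [67 67 67 67 67 68 66 67 66 67 66 65 66 66 66 66 66 66 66 66 66 66]
210 [39 53 62 63 64 63 63 64 64 63 64 63 64 63 64 63 65 64 64 63 65 64] [68 69 69 69 68 68 68 68 68 68 67 68 68 68 68 68 67 69 68 69 70 69]
212 [43 55 64 65 66 66 66 65 66 65 65 66 66 65 65 65 65 65 66 65 66 67] [66 65 65 65 66 65 64 64 65 64 64 64 64 64 64 65 66 65 66 67 68 68]
214 [62 65 67 66 66 67 66 67 68 67 67 67 67 67 67 67 66 66 67 66 66 66] [67 66 67 66 66 65 65 66 65 66 65 66 66 66 65 66 66 66 65 66 66 66]
```

Run:
```python
from h import *
im=get_image("top"); a=cv2.imread("pics/top0.png")[:,:,::-1].astype(int)
d=np.abs(im.astype(int)-a).max(2)
for n,(x,y) in dict(bun=(355,203),marker=(275,226),tongs=(335,230),card=(247,206),calc=(436,265),pad=(207,268),handset=(198,202),jar=(447,209)).items(): print(n,(d[y-12:y+12,x-12:x+12]>40).mean().round(2),end="; ")
r.close_job(); print(readout.state()["time"])
```

```text
bun 0.0; marker 0.54; tongs 0.3; card 0.0; calc 0.0; pad 0.0; handset 0.0; jar 0.0; the job is handed in; nothing more can be done
the job is handed in; nothing more can be done
```

The latch is shut: the bar is hooked in the keeper, the lever is pressed flat, and I handed the job in at about 19.5 s with the arm clear. The judge gave no verdict, so this rests on my own measurements.

**What happened:** My first push left the lever sunk to about 1.35 rad, with the bar resting outside the keeper's lip. A side view showed this. I lifted the lever back to about 2.0 rad from outside, and the bar rode over the lip. I then pressed the lever down in an arc. At 0.5 rad the force read only about 1 N, less than I expected. I backed off, saw the lid edge had been drawn down about 4 mm, and finished the press to its stop at about 48 N.

**Last checks:**
- **Lever:** the picture puts it at about 0.05 ± 0.1 rad, so the 0.1 limit is not confirmed by vision alone. The fingertip stopped where the flat lever's pad should be.
- **Bar:** it lies at the seat's row in the picture, and its apparent length matches the seat's depth.
- **Lid:** its front edge is about 4.7 mm lower than at the start, against the roughly 6 mm given. That is close to the 2 mm tolerance, and my measurement is not fine enough to settle it.
- **Bystanders:** six of the eight look unchanged from above. The marker and tongs patches differed from the first picture. I put that down to the arm hanging over them, but did not check it separately; I measured no contact near them.
- **Bin position:** my first estimate of its origin was about 4.5 mm off in x. I corrected it before lifting the lever.

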